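# Load a sample carrier under the low reader head with a pusher

### The arm

A 6-joint arm with a two-finger parallel gripper is mounted at the origin on the work surface. World frame = base frame: x ahead of the robot, y to its left, z up, the work surface at z = 0. Lengths are in m, angles in rad, forces in N, time in s.
With the tool pointing down it reaches from about 0.35 to 0.775 m from the base axis. Payload 5.5 kg.
Tool frame: the origin (TCP) lies midway between the tips of the shut fingers; the grasp point (between the pads) lies 19 mm behind it (env.tcp_to_grasp is the distance from the TCP to the grasp point, in m); z points along the fingers, y is the direction in which the jaws open and shut (so a half turn about z gives the same grasp; the last joint's range is limited). The gripper opens to 85 mm and grips with 20 to 120 N. Pads are 22 mm wide; open, the fingers measure 114 mm over their backs; the gripper's body (76 mm by 85 mm) begins 54 mm behind the grasp point. The pads swing forward as they close: fully open they stand 13 mm farther back than shut.
Start: joints at [-1.298, 0.313, 0.046, 1.304, 0, 1.431], TCP at [0.231, -0.527, 0.196] pointing down, gripper open.
Joint ranges: [-2.76, 2.76], [-0.86, 1.69], [-1.03, 1.26], [-2.2, 2.34], [-1.47, 1.5], [-3.14, 3.14]. Speed limits (rad/s): [2.57, 2.57, 3.14, 3.14, 3.14, 3.14].

### API

Orientations are given as a unit quaternion [w, x, y, z].
In Python, from workcell import get_state, viewer, hand_in, finder, env gives the robot as it stands.
- The arm moves only by the tool arm_command, never from a script. Its argument "motion" is a list of rows, each an object of numbers: "x", "y", "z": the shift along the tool's x, y, z in mm; "rx", "ry", "rz": the turn, a rotation vector about the tool's x, y, z in degrees; "hand": the closure, from -1 (fully open) to 1 (shut). A call has 1 to 10 rows; each row is the pose to reach, as a shift and turn from the pose commanded when the call began, along the tool's axes at that moment; what a row does not reach only later rows make up. A row lasts 1/8 s, in which the tool goes at most 62.5 mm and 10.7 degrees, less where a joint would pass 70% of its speed; a pose out of reach is approached as far as the arm can. A call with a gripper value outside its range is refused whole. The fingers move at their own pace and stop on an object; "force" is the grip in N (left out, the last holds). Time passes only in rows, so rows that repeat a pose let the fingers close. It gives the time, the measured TCP pose, the force and the opening at its end, in the units of the state.
- get_state(): the state, without advancing time (a new reading comes with each control period).
- viewer.read_camera(name): name is "side" or "top" or "wrist"; returns a dict with "image" (420x560x3 uint8, red, green, blue), "z_map" (420x560 float32, m along the optical axis (not along the pixel's ray), 0 where there is no reading), "intrinsics" (3x3 intrinsics, pixels), "rvec" (rotation vector, rad) and "tvec" (3), from world to camera coordinates, as OpenCV has them. Camera axes: x right, y down, z forward; pixel columns grow to the right and rows downward; lengths in m; the calibration is good to about 2 mm. A picture is of the moment at which its call begins.
- hand_in(): hands the job in, once; it reports no verdict.
Trained networks look in a picture, given as the dict that the camera call returned (one of the last four; its "shot" number tells which), for a name from the list of things; names that differ only in an ending like _2 or _b are one class to them, and where a whole thing is asked for, a point or a joint stands for the part that bears it (a point fixed in the world has none). Each returns a list of dicts, best first, with "score" (0 to 1); they miss things now and then, are a little off and sometimes report something else, mostly with a low value. They report only what shows in the picture. A call takes as long as a camera call.
- finder.find_in(picture, query): "at" ([column, row] in pixels, amid what is visible of it).
- finder.masks_of(picture, query): "region" (420x560 bool, what is visible of it) and "at" ([column, row] in pixels, amid what is visible of it).
The state is a dict: "clock": time; "joint_pos": joint angles; "qvel": joint speeds; "tau": joint torques, N m; "tcp_pos": TCP position; "orientation": TCP orientation; "wrist_force": force on the tool from outside, world axes, zero at the start; "ft_torque": the same for the moment, N m; "finger_gap": finger opening in m.
Only numpy, scipy, OpenCV 4.12 (cv2) and the standard library are available. Lean on these libraries where they do the work, as an engineer would, in place of code of your own. Each camera call takes 0.05 s, during which the arm holds its last target.

### The job

Take the flat sample carrier to the mouth of the low tunnel under the blue reader, then slide it in under the head with the long pusher, firmly but without ramming it, until the docking block hidden inside has been pushed all the way back and the carrier is fully home. Afterwards draw the pusher out and leave it lying on its foot on the bench, clear of the tunnel, and leave the other things on the bench undisturbed.

Things in the scene. Friction and masses are not known exactly. Their poses are not given: they have to be found in the camera images.
- reader: blue instrument box 200 long x 130 wide x 132 mm high, fixed to the bench, with a straight tunnel under it: 62 mm wide, 22 mm high, bench as floor, closed at the far end. Origin: on the bench at the middle of the tunnel's mouth; x axis along the tunnel's centre line, into it (roughly to the robot's left); z up.
- guide_end (a point): point on the centre line 40 mm before the tunnel's mouth, at bench height, between the outer ends of two fixed guides (14 mm high, 8 mm thick) that flare from 62 mm apart at the mouth to 92 mm apart here.
- carrier: flat aluminium block 100 long (x) x 56 wide (y) x 18 mm high, with three round samples flush in its top, about 0.2 to 0.4 kg, lying loose on the bench; the same either way round. Origin: centre of its underside; x along its length, z up.
- pusher: steel pusher 195 mm long, 0.22 kg, loose on the bench on its foot (40 x 56 x 8 mm). Black square grip post on the foot, 22 x 22 mm, top at 68 mm. Origin: underside, under the post's centre. x axis: along the flat blade (20 wide, 8 mm thick) from post to head, a crossbar 44 wide, 12 mm high, with a flat front face.
- pusher_tip (a point): middle of the flat front face of the pusher's head, 175 mm ahead of the pusher's origin along its x, 6 mm above its underside.
- dock (a joint): travel in m of a stiff sliding block hidden in the tunnel: 0 at the start, grows as the carrier pushes it in (about 4 N), stops firmly at 0.008, no spring. Its place differs each time: with the carrier home, the carrier's rear end is 33 to 65 mm inside the mouth. Sliding the carrier takes 1 to 5 N more. Over 45 N between pusher and carrier is ramming.
- bottle: bystander: amber glass jar 44 mm across, 85 mm high; origin centre of underside.
- tin: bystander: round steel tin 52 mm across, 55 mm high; origin centre of underside.
- valve: bystander: brass valve with black knob, 94 x 36 mm, 59 mm high; origin centre of underside.
- gauge: bystander: round pressure gauge lying on its back, 64 mm across, 31 mm high, with a brass stem to its -x; origin centre of underside.
- spanner: bystander: steel spanner 160 mm long lying flat.
- coupling: bystander: steel pipe coupling 36 mm across, 50 mm high, standing; origin centre of underside.

How it is judged:
By the outcome, as a careful person would: the job done as asked, in the order asked, and still so for the second after the job is handed in, with the robot touching nothing.
It also fails if it takes over 61 s, if anything falls off the work surface, if the arm or the gripper's body presses on something with over 40 N, if the wrist force passes 120 N, or if a joint passes its speed limit or range.

## Working session

There is one attempt and no reset: what is moved stays moved. The work goes in short steps, Python scripts to look and compute and a tool call to move; the robot and the scene stay as the last step left them, time stands still between calls to the robot, and variables do not carry over. Pictures are saved under pics/ and viewed, and the job is handed in when it is done.

Besides the shell and the picture viewer there is one more tool, called after "Call:" in YAML: its name, and indented under it one key for each argument. arm_command: Moves the arm, as the interface text tells. Its arguments: {"type":"object","properties":{"motion":{"type":"array","items":{"type":"object","properties":{"x":{"type":"number"},"y":{"type":"number"},"z":{"type":"number"},"rx":{"type":"number"},"ry":{"type":"number"},"rz":{"type":"number"},"hand":{"type":"number"}}}},"force":{"type":"number"}},"required":["motion"]}

```bash
mkdir -p pics; cat > h.py <<'E'
import numpy as np, cv2
from workcell import get_state, viewer, hand_in, finder, env
def shot(name,fn=None):
    p=viewer.read_camera(name)
    if fn: cv2.imwrite('pics/'+fn,p['image'][:,:,::-1])
    return p
def cam(p):
    R,_=cv2.Rodrigues(np.array(p['rvec'],float)); return R,np.array(p['tvec'],float).ravel(),np.array(p['intrinsics'])
def cloud(p):
    R,t,K=cam(p); z=p['z_map']; v,u=np.mgrid[0:z.shape[0],0:z.shape[1]]
    c=np.stack([(u-K[0,2])/K[0,0]*z,(v-K[1,2])/K[1,1]*z,z],-1)
    w=(c-t)@R; w[z==0]=np.nan; return w
def pix_at(p,u,v,h):
    R,t,K=cam(p); d=R.T@np.linalg.inv(K)@np.array([u,v,1.]); o=-R.T@t
    return o+d*(h-o[2])/d[2]
def proj(p,P):
    R,t,K=cam(p); c=np.atleast_2d(P)@R.T+t; q=c@K.T; return q[:,:2]/q[:,2:]
E
python3 - <<'E'
from h import *
np.set_printoptions(precision=4,suppress=True)
print(get_state())
for n in ['top','side']:
    p=shot(n,n+'0.png'); w=cloud(p)
    for q in ['reader','carrier','pusher','bottle','tin','valve','gauge','spanner','coupling']:
        for r in finder.masks_of(p,q)[:2]:
            m=r['region']; pts=w[m]; pts=pts[~np.isnan(pts[:,0])]
            print(n,q,round(r['score'],2),r['at'],m.sum(),np.median(pts,0) if len(pts) else None,np.percentile(pts[:,2],97) if len(pts) else None)
E
```

```text
{'clock': 0.0, 'joint_pos': array([-1.2976,  0.314 ,  0.045 ,  1.3036, -0.    ,  1.4312]), 'qvel': array([ 0.0002,  0.0004, -0.0012,  0.0013, -0.0013, -0.    ]), 'tau': array([  0.0023, -48.0632,  29.8532,   0.0195,  -0.    ,  -0.    ]), 'tcp_pos': array([ 0.2305, -0.5261,  0.1946]), 'orientation': array([-0.0009,  0.9788,  0.2049, -0.0001]), 'wrist_force': array([ 0.1275, -0.3497,  0.4541]), 'ft_torque': array([ 0.0135, -0.02  , -0.0031]), 'finger_gap': 0.08545401296841376}
top reader 0.69 [154.6, 222.8] 5739 [0.5442 0.2369 0.1316] 0.14976345700899862
top carrier 0.65 [289.2, 198.0] 856 [ 0.6146 -0.0789  0.0176] 0.021441429701864183
top pusher 0.73 [396.1, 231.5] 908 [ 0.5325 -0.357   0.0077] 0.0675934417839929
top bottle 0.88 [179.8, 283.3] 363 [0.4005 0.182  0.0832] 0.08815878937623567
top valve 0.94 [368.5, 293.1] 440 [ 0.3681 -0.2659  0.0297] 0.06094783692285717
top gauge 0.77 [330.1, 137.9] 554 [ 0.7717 -0.1925  0.0293] 0.033648713653417386
top gauge 0.67 [365.7, 293.3] 438 [ 0.3681 -0.2646  0.0297] 0.06095360955115683
top spanner 0.66 [194.5, 136.5] 406 [0.7857 0.1712 0.0069] 
[... 208 characters left out ...]
, 202.2] 835 [ 0.6094 -0.0697  0.0162] 0.020027005055657604
side pusher 0.89 [365.9, 166.7] 765 [ 0.5298 -0.3692  0.0076] 0.0653691853971566
side pusher 0.16 [178.9, 283.9] 10344 [0.5077 0.2727 0.1287] 0.1467792909273644
side bottle 0.76 [257.6, 313.7] 867 [0.389  0.1999 0.0581] 0.08583833401793725
side tin 0.74 [215.9, 358.8] 980 [0.3869 0.3121 0.0514] 0.05643769367510749
side gauge 0.62 [256.0, 153.3] 448 [ 0.7638 -0.1822  0.0268] 0.031982736181730614
side spanner 0.94 [145.4, 228.7] 541 [0.784  0.1756 0.0051] 0.008984504412710976
side coupling 0.68 [196.7, 182.5] 310 [0.7781 0.0001 0.0345] 0.05102452230162266
side coupling 0.68 [258.9, 316.1] 866 [0.3891 0.1997 0.0583] 0.08583936192117493
```

View pics/top0.png

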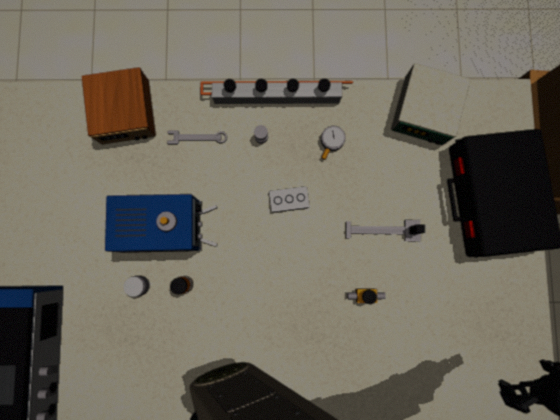

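View pics/side0.png

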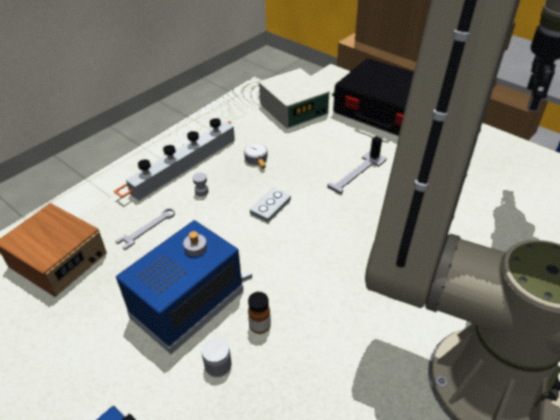

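```bash
python3 - <<'E'
from h import *
np.set_printoptions(precision=4,suppress=True)
def rect(P):
    c,s,a=cv2.minAreaRect((P[:,:2]*1000).astype(np.float32)); return np.round(c,1),np.round(s,1),round(a,1)
for n in ['top','side']:
    p=shot(n); w=cloud(p)
    for q,lo,hi in [('reader',.126,.137),('carrier',.013,.023),('pusher',.004,.016),('pusher',.06,.074)]:
        r=finder.masks_of(p,q)[0]; m=cv2.dilate(r['region'].astype(np.uint8),np.ones((5,5)))>0
        P=w[m]; P=P[np.isfinite(P[:,0])&(P[:,2]>lo)&(P[:,2]<hi)]
        print(n,q,lo,len(P),rect(P),P.mean(0))
    # guides height points
    r=(w[...,2]>.006)&(w[...,2]<.02)&(w[...,0]>.45)&(w[...,0]<.65)&(w[...,1]>.05)&(w[...,1]<.2)
    print(n,'guides',r.sum()); 
    if n=='top':
        for P in w[r]: print(P,end=' ')
p=shot('top'); im=p['image'][170:270,90:440]; cv2.imwrite('pics/c.png',cv2.resize(im[:,:,::-1],None,fx=2.28,fy=2.28*1,interpolation=cv2.INTER_CUBIC))
im=p['image'][180:260,90:230]; cv2.imwrite('pics/c2.png',cv2.resize(im[:,:,::-1],None,fx=5.5,fy=5.5,interpolation=cv2.INTER_CUBIC))
E
```

```text
top reader 0.126 4544 (array([547.3, 249.1]), array([130.1, 200.3]), 0.7) [0.5462 0.2508 0.1319]
top carrier 0.013 802 (array([615.6, -79.6]), array([56. , 99.7]), 6.7) [ 0.6155 -0.0794  0.0177]
top pusher 0.004 713 (array([ 532.5, -328.4]), array([212.4,  52.7]), 89.6) [ 0.5334 -0.3269  0.0076]
top pusher 0.06 87 (array([ 532.5, -401.7]), array([23.9, 20.2]), 89.4) [ 0.5322 -0.4005  0.0665]
top guides 125
[0.6116 0.1502 0.0131] [0.6086 0.1498 0.0152] [0.6064 0.1503 0.0122] [0.6038 0.1502 0.0125] [0.6007 0.1162 0.0139] [0.6001 0.113  0.0177] [0.6008 0.1111 0.013 ] [0.598  0.1238 0.0146] [0.5983 0.1215 0.0127] [0.5979 0.1185 0.0153] [0.5984 0.1165 0.0113] [0.5977 0.1132 0.0163] [0.5979 0.1108 0.0151] [0.5955 0.129  0.0144] [0.5954 0.1263 0.0149] [0.5953 0.1237 0.0154] [0.5954 0.1212 0.0144] [0.5958 0.1191 0.0112] [0.5956 0.1163 0.0125] [0.5951 0.1131 0.0164] [0.5959 0.1114 0.0103] [0.596  0.109  0.0094] [0.5932 0.1371 0.0125] [0.5926 0.1338 0.0167] [0.5931 0.1318 0.0129] [0.5925 0.1285 0.017 ] [0.593  0.1266 0.0131] [0.5932 0.1242 0.0117] [0.5927 0.1211 0.0152] [0.5927 0.1185 0.0152] 
[... 1791 characters left out ...]
5] [0.4999 0.1489 0.0118] [0.4996 0.1205 0.0125] [0.4995 0.1177 0.0143] [0.4996 0.1153 0.0132] [0.4996 0.1129 0.0114] [0.4994 0.1099 0.0148] [0.4998 0.1085 0.0063] [0.4972 0.1484 0.0143] [0.4969 0.1149 0.0154] [0.4969 0.1124 0.0149] [0.497  0.1101 0.013 ] [0.4947 0.1486 0.0132] [0.4921 0.1482 0.0152] [0.4895 0.148  0.016 ] [0.4871 0.1488 0.0113] [0.4845 0.1484 0.0136] [0.4566 0.167  0.0077] side reader 0.126 5183 (array([547. , 250.6]), array([132.7, 201.8]), 0.6) [0.5415 0.2622 0.1309]
side carrier 0.013 654 (array([615.7, -77.8]), array([ 59.7, 103.2]), 8.9) [ 0.614  -0.0751  0.0167]Traceback (most recent call last):
  File "<stdin>", line 8, in <module>
IndexError: list index out of range
```

```bash
cat >> h.py <<'E'
from scipy.spatial.transform import Rotation as Rn
def move(pos,psi,pose=None):
    s=get_state(); q=s['orientation']; R=Rn.from_quat([q[1],q[2],q[3],q[0]])
    a=np.radians(psi); x=np.array([np.cos(a),np.sin(a),0]); z=np.array([0,0,-1.]); T=Rn.from_matrix(np.stack([x,np.cross(z,x),z],1))
    d=R.inv().apply(np.array(pos)-s['tcp_pos'])*1000; r=np.degrees((R.inv()*T).as_rotvec())
    xx=R.as_matrix()[:,0]
    print('clock',round(s['clock'],2),'tcp',np.round(s['tcp_pos']*1000,1),'psi',round(float(np.degrees(np.arctan2(xx[1],xx[0]))),2),'F',np.round(s['wrist_force'],1),'gap',round(float(s['finger_gap'])*1000,1),'q',np.round(np.degrees(s['joint_pos']),0))
    print('shift',np.round(d,1),'turn',np.round(r,2))
E
python3 - <<'E'
from h import *
move([.6156,-.0796,.100],96.7)
p=shot('top'); w=cloud(p)
r=finder.masks_of(p,'pusher')[0]; m=cv2.dilate(r['region'].astype(np.uint8),np.ones((5,5)))>0
P=w[m]; P=P[np.isfinite(P[:,0])]
b=P[(P[:,2]>.004)&(P[:,2]<.012)&(P[:,1]>-.36)&(P[:,1]<-.25)]
print('blade',len(b),np.polyfit(b[:,1],b[:,0],1))
t=P[P[:,2]>.06]; print('post',t.mean(0),t.min(0),t.max(0)); a=P[P[:,2]>.004]; print(a.min(0),a.max(0))
r=finder.masks_of(p,'carrier')[0]; P=w[r['region']]
im=p['image'][180:260,90:230]; cv2.imwrite('pics/c2.png',cv2.resize(im[:,:,::-1],None,fx=5.5,fy=5.5,interpolation=cv2.INTER_CUBIC))
E
```

```text
clock 1.45 tcp [ 230.7 -526.8  195.5] psi 23.65 F [-0.2 -0.2  0.1] gap 85.4 q [-74.  18.   3.  75.   0.  82.]
shift [ 532.  -255.2   95.5] turn [ 1.000e-02  0.000e+00 -7.305e+01]
blade 320 [0.00975533 0.53708274]
post [ 0.53228779 -0.40074726  0.06647136] [ 0.52232872 -0.41292965  0.0621314 ] [ 0.542771   -0.38943534  0.07088011]
[ 0.50331851 -0.42057094  0.00400512] [ 0.55840307 -0.22595683  0.07088011]
```

View pics/c2.png

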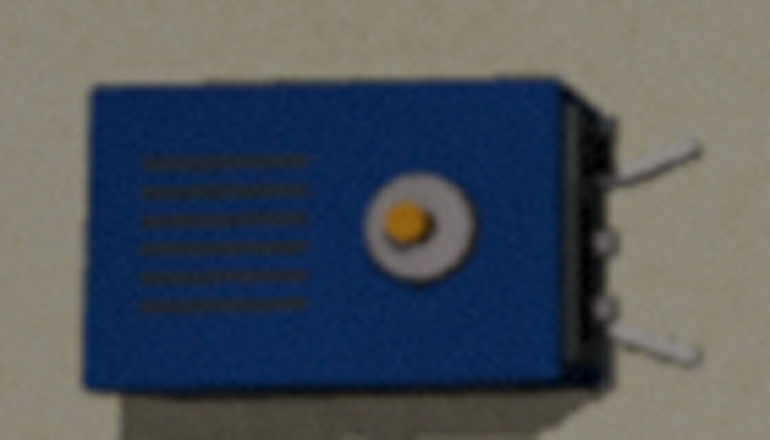

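Call:
arm_command:
  motion:
    - {"x": 532,"y": -255,"z": 60,"rz": -73,"hand": -1}
    - {"x": 532,"y": -255,"z": 60,"rz": -73,"hand": -1}
    - {"x": 532,"y": -255,"z": 60,"rz": -73,"hand": -1}
    - {"x": 532,"y": -255,"z": 60,"rz": -73,"hand": -1}
    - {"x": 532,"y": -255,"z": 60,"rz": -73,"hand": -1}
    - {"x": 532,"y": -255,"z": 60,"rz": -73,"hand": -1}
    - {"x": 532,"y": -255,"z": 60,"rz": -73,"hand": -1}
    - {"x": 532,"y": -255,"z": 60,"rz": -73,"hand": -1}
    - {"x": 532,"y": -255,"z": 60,"rz": -73,"hand": -1}
    - {"x": 532,"y": -255,"z": 60,"rz": -73,"hand": -1}
  force: 40

```text
invalid input at $.motion[0]: expected keys x, y, z, rx, ry, rz, hand
```

Call:
arm_command:
  motion:
    - {"hand": -1}
    - {"hand": -1}
    - {"hand": -1}

```text
invalid input at $.motion[0]: expected keys x, y, z, rx, ry, rz, hand
```

```bash
python3 - <<'E'
from h import *
move([.6156,-.0796,.004],96.7)
p=shot('wrist','w1.png'); w=cloud(p)
r=finder.masks_of(p,'carrier')[0]; print(r['score'],r['at'])
P=w[r['region']]; P=P[np.isfinite(P[:,0])&(P[:,2]>.013)&(P[:,2]<.023)]
print(len(P),cv2.minAreaRect((P[:,:2]*1000).astype(np.float32)),P.mean(0))
E
```

```text
clock 1.6 tcp [ 230.7 -526.8  195.5] psi 23.65 F [ 0.5 -0.5 -0. ] gap 85.2 q [-74.  18.   3.  75.   0.  82.]
shift [ 532.  -255.2  191.5] turn [  0.     0.   -73.05]Traceback (most recent call last):
  File "<stdin>", line 4, in <module>
IndexError: list index out of range
```

View pics/w1.png

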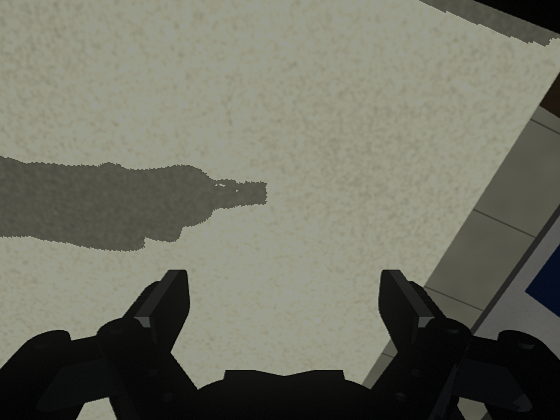

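The moves were refused because every key is required, so the arm is still at its start. The wrist picture shows bare bench with the fingers at the bottom.

Call:
arm_command:
  motion:
    - {"x": 532,"y": -255,"z": 60,"rx": 0,"ry": 0,"rz": -73,"hand": -1}
    - {"x": 532,"y": -255,"z": 60,"rx": 0,"ry": 0,"rz": -73,"hand": -1}
    - {"x": 532,"y": -255,"z": 60,"rx": 0,"ry": 0,"rz": -73,"hand": -1}
    - {"x": 532,"y": -255,"z": 60,"rx": 0,"ry": 0,"rz": -73,"hand": -1}
    - {"x": 532,"y": -255,"z": 60,"rx": 0,"ry": 0,"rz": -73,"hand": -1}
    - {"x": 532,"y": -255,"z": 60,"rx": 0,"ry": 0,"rz": -73,"hand": -1}
    - {"x": 532,"y": -255,"z": 60,"rx": 0,"ry": 0,"rz": -73,"hand": -1}
    - {"x": 532,"y": -255,"z": 60,"rx": 0,"ry": 0,"rz": -73,"hand": -1}
    - {"x": 532,"y": -255,"z": 60,"rx": 0,"ry": 0,"rz": -73,"hand": -1}
    - {"x": 532,"y": -255,"z": 60,"rx": 0,"ry": 0,"rz": -73,"hand": -1}
  force: 40

```text
clock: 2.95
tcp_pos: [0.6172, -0.0768, 0.1349]
orientation: [-0.0, 0.664, 0.748, 0.0]
wrist_force: [-0.0, 1.3, -0.5]
finger_gap: 0.0854
```

```bash
python3 - <<'E'
from h import *
move([.6156,-.0796,.004],96.7)
p=shot('wrist','w2.png'); w=cloud(p)
r=finder.masks_of(p,'carrier')
if r:
  r=r[0];print(r['score'],r['at'])
  P=w[r['region']]; P=P[np.isfinite(P[:,0])&(P[:,2]>.013)&(P[:,2]<.023)]
  print(len(P),cv2.minAreaRect((P[:,:2]*1000).astype(np.float32)),P.mean(0))
E
```

```text
clock 2.95 tcp [617.2 -76.8 134.9] psi 96.83 F [-0.   1.3 -0.5] gap 85.4 q [-14.  24.   4.  69.   0.  69.]
shift [ -2.6  -1.9 130.9] turn [ 0.   -0.02  0.13]
0.76 [284.5, 192.5]
6022 ((617.4993896484375, -78.7195053100586), (55.99021911621094, 98.96466827392578), 6.776184558868408) [ 0.61709016 -0.0758832   0.01758058]
```

View pics/w2.png

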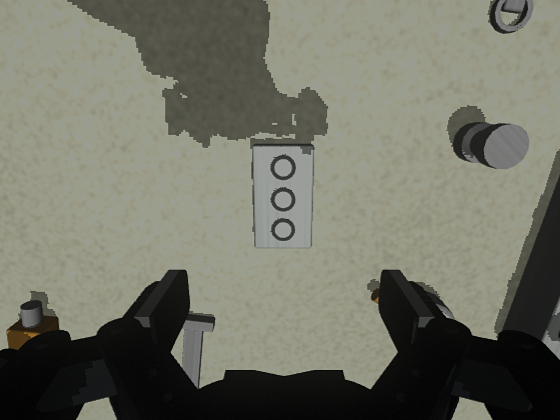

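Call:
arm_command:
  motion:
    - {"x": 0,"y": 0,"z": 60,"rx": 0,"ry": 0,"rz": 0,"hand": -1}
    - {"x": 0,"y": 0,"z": 100,"rx": 0,"ry": 0,"rz": 0,"hand": -1}
    - {"x": 0,"y": 0,"z": 120,"rx": 0,"ry": 0,"rz": 0,"hand": -1}
    - {"x": 0,"y": 0,"z": 133,"rx": 0,"ry": 0,"rz": 0,"hand": -1}
    - {"x": 0,"y": 0,"z": 133,"rx": 0,"ry": 0,"rz": 0,"hand": -1}
    - {"x": 0,"y": 0,"z": 133,"rx": 0,"ry": 0,"rz": 0,"hand": 1}
    - {"x": 0,"y": 0,"z": 133,"rx": 0,"ry": 0,"rz": 0,"hand": 1}
    - {"x": 0,"y": 0,"z": 133,"rx": 0,"ry": 0,"rz": 0,"hand": 1}
    - {"x": 0,"y": 0,"z": 133,"rx": 0,"ry": 0,"rz": 0,"hand": 1}
    - {"x": 0,"y": 0,"z": 133,"rx": 0,"ry": 0,"rz": 0,"hand": 1}
  force: 40

```text
clock: 4.3
tcp_pos: [0.6157, -0.0797, 0.0026]
orientation: [0.0, 0.665, 0.747, -0.0]
wrist_force: [0.0, -0.0, 0.0]
finger_gap: 0.0003
```

```bash
python3 - <<'E'
from h import *
move([.5492,.0890,.035],90.7)
shot('side','s1.png')
E
```

```text
clock 4.3 tcp [615.7 -79.7   2.6] psi 96.66 F [ 0. -0.  0.] gap 0.3 q [-15.  30.  -8.  53.  -0.  69.]
shift [175.3 -46.5 -32.5] turn [0.01 0.01 5.96]
```

View pics/s1.png

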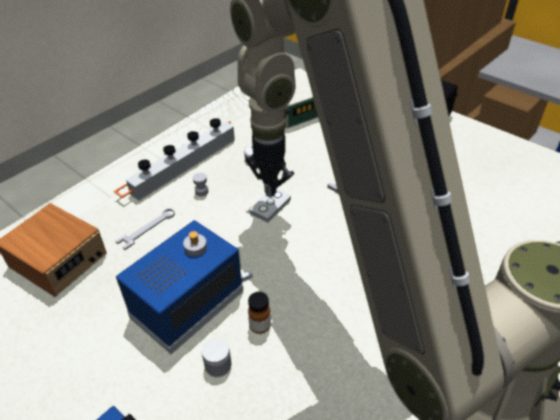

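```bash
python3 - <<'E'
from h import *
p=shot('top','t1.png')
p=shot('wrist','w3.png')
E
```

```text
(no output)
```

View pics/w3.png

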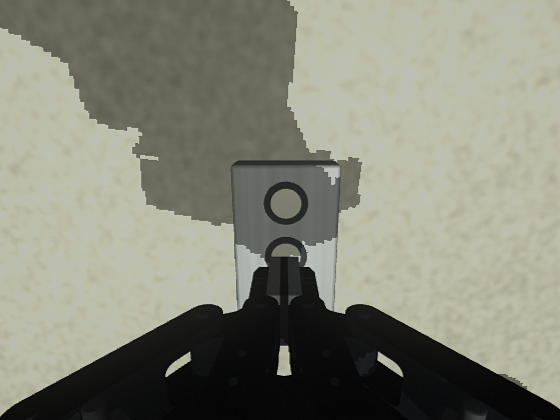

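View pics/t1.png

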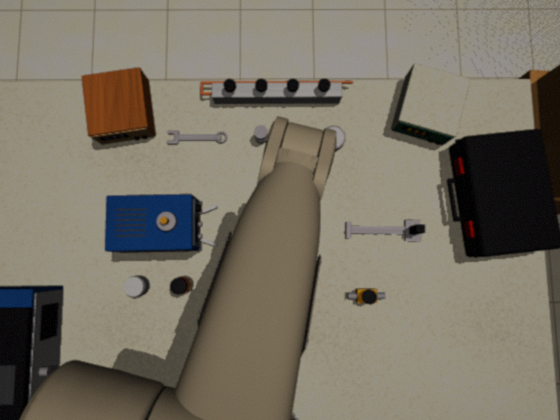

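```bash
python3 - <<'E'
from h import *
np.set_printoptions(precision=4,suppress=True)
print(get_state()); print([a for a in dir(env) if a[0]!='_'], env.tcp_to_grasp)
p=shot('wrist'); w=cloud(p)
for (u,v) in [(285,200),(250,190),(284,270),(284,262),(262,280),(305,290),(284,300),(150,300)]: print('wrist',u,v,w[v,u])
p=shot('side'); w=cloud(p)
print('tcp proj',proj(p,get_state()['tcp_pos']))
for (u,v) in [(258,211),(264,213),(285,196),(267,185),(268,190),(269,193),(268,196),(267,200)]: print('side',u,v,w[v,u])
im=p['image'][150:240,220:330]; cv2.imwrite('pics/s2.png',cv2.resize(im[:,:,::-1],None,fx=6,fy=6,interpolation=cv2.INTER_CUBIC))
E
```

```text
{'clock': 4.45, 'joint_pos': array([-0.2579,  0.5179, -0.1354,  0.9175, -0.0001,  1.1967]), 'qvel': array([-0.    ,  0.0012, -0.0004, -0.0001,  0.0005,  0.0012]), 'tau': array([  0.0038, -55.4088,  26.1987,   0.0017,  -0.0004,  -0.    ]), 'tcp_pos': array([ 0.6157, -0.0797,  0.0025]), 'orientation': array([ 0.    ,  0.6649,  0.7469, -0.    ]), 'wrist_force': array([ 0.3462,  0.007 , -0.0615]), 'ft_torque': array([ 0.0034, -0.0044, -0.0124]), 'finger_gap': -3.3874093345245854e-05}
['MotionError', 'tcp_to_grasp'] 0.0187
wrist 285 200 [ 0.614  -0.0478  0.0168]
wrist 250 190 [ 0.5954 -0.0447  0.0168]
wrist 284 270 [ 0.6159 -0.0683  0.0552]
wrist 284 262 [ 0.6159 -0.0682  0.0476]
wrist 262 280 [ 0.6071 -0.0734  0.0565]
wrist 305 290 [ 0.6247 -0.0715  0.0644]
wrist 284 300 [ 0.6161 -0.0702  0.0753]
wrist 150 300 [ 0.5375 -0.127   0.0002]
tcp proj [[270.4766 205.6148]]
side 258 211 [ 0.6155 -0.0359  0.0157]
side 264 213 [ 0.5988 -0.039   0.0173]
side 285 196 [ 0.6011 -0.1171  0.0172]
side 267 185 [ 0.6141 -0.0689  0.0767]
side 268 190 [ 0.6108 -0.0682  0.0635]
side 269 193 [ 0.6091 -0.0694  0.0542]
side 268 196 [ 0.6118 -0.0684  0.0439]
side 267 200 [ 0.6279 -0.081   0.0129]
```

View pics/s2.png

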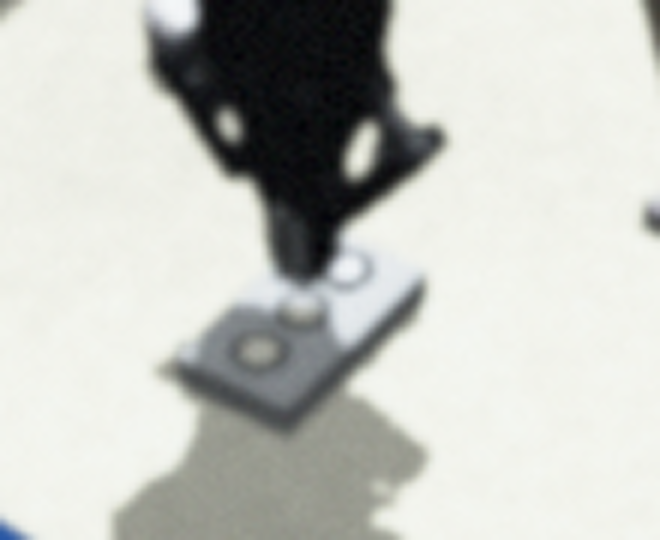

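```bash
python3 - <<'E'
from h import *
np.set_printoptions(precision=4,suppress=True)
p=shot('side'); w=cloud(p)
m=(abs(w[...,0]-.6157)<.03)&(abs(w[...,1]+.0797)<.03)&(w[...,2]>.024)&(w[...,2]<.2)
print('side lowest',np.sort(w[m][:,2])[:12]); v,u=np.nonzero(m); print(v.max(), u[v==v.max()])
for v in range(186,206): print(v,w[v,268:274,2])
# pixel bottom-of-finger against ray at x,y
for z in [0.0025,.02,.03,.035,.04,.045]: print(z,proj(p,[[.6157,-.0687,z]]))
p=shot('wrist'); w=cloud(p); m=(abs(w[...,0]-.6157)<.03)&(abs(w[...,1]+.0797)<.03)&(w[...,2]>.024)&(w[...,2]<.2)
print('wrist lowest',np.sort(w[m][:,2])[:12]); print(proj(p,[[.6157,-.0687,z] for z in (.0025,.02,.03,.04,.05)]))
R,t,K=cam(p); print('cam pos',-R.T@t)
E
```

```text
side lowest [0.0384 0.0409 0.0415 0.0416 0.0417 0.0422 0.0427 0.0431 0.0443 0.0449
 0.0456 0.0456]
198 [270]
186 [0.0808 0.0803 0.0818 0.0831 0.0764 0.0795]
187 [0.0714 0.0757 0.0764 0.0735 0.0759 0.0742]
188 [0.0713 0.0699 0.0685 0.0682 0.0687 0.0699]
189 [0.0661 0.0695 0.0665 0.0657 0.0651 0.0657]
190 [0.0647 0.0629 0.0612 0.0604 0.0634 0.0639]
191 [0.0618 0.0608 0.0571 0.0612 0.0625 0.0619]
192 [0.0572 0.0606 0.0558 0.0576 0.0586 0.0567]
193 [0.0527 0.0555 0.0526 0.0557 0.0565 0.0554]
194 [0.048  0.0509 0.0491 0.0518 0.0501 0.0544]
195 [0.0492 0.0514 0.047  0.05   0.0476 0.0509]
196 [0.0467 0.0476 0.0449 0.0467 0.0456 0.0152]
197 [0.0409 0.0427 0.0422 0.0431 0.0142 0.0178]
198 [0.0162 0.0187 0.0417 0.0158 0.0181 0.0181]
199 [0.0219 0.0161 0.0136 0.0194 0.0171 0.0139]
200 [0.0205 0.0173 0.0157 0.0175 0.0197 0.0185]
201 [0.0198 0.0174 0.0174 0.0188 0.0163 0.0156]
202 [0.0175 0.0155 0.0158 0.0199 0.018  0.0192]
203 [0.0133 0.02   0.0173 0.018  0.017  0.0173]
204 [0.0149 0.014  0.0195 0.0177 0.0152 0.0163]
205 [0.021  0.0131 0.0173 0.018  0.0173 0.0157]
0.0025 [[267.4124 207.924 ]]
0.02 [[267.1921 202.6196]]
0.03 [[267.0643 199.5436]]
0.035 [[267.     197.9931]]
0.04 [[266.9352 196.4342]]
0.045 [[266.8701 194.8669]]
wrist lowest [0.0411 0.0413 0.0414 0.0416 0.0417 0.0417 0.0419 0.042  0.042  0.0422
 0.0422 0.0423]
[[283.6975 228.5052]
 [283.6464 239.7997]
 [283.6124 247.2976]
 [283.5742 255.7324]
 [283.531  265.2916]]
cam pos [ 0.6085 -0.0047  0.1802]
```

Call:
arm_command:
  motion:
    - {"x": 0,"y": 0,"z": 0,"rx": 0,"ry": 0,"rz": 0,"hand": -1}
    - {"x": 0,"y": 0,"z": 0,"rx": 0,"ry": 0,"rz": 0,"hand": -1}
    - {"x": 0,"y": 0,"z": 0,"rx": 0,"ry": 0,"rz": 0,"hand": -1}
    - {"x": 0,"y": 0,"z": 0,"rx": 0,"ry": 0,"rz": 0,"hand": -1}
    - {"x": 0,"y": 0,"z": 0,"rx": 0,"ry": 0,"rz": 0,"hand": -1}
    - {"x": 0,"y": 0,"z": 10,"rx": 0,"ry": 0,"rz": 0,"hand": -1}
    - {"x": 0,"y": 0,"z": 20,"rx": 0,"ry": 0,"rz": 0,"hand": -1}
    - {"x": 0,"y": 0,"z": 30,"rx": 0,"ry": 0,"rz": 0,"hand": -1}
    - {"x": 0,"y": 0,"z": 35,"rx": 0,"ry": 0,"rz": 0,"hand": -1}
    - {"x": 0,"y": 0,"z": 35,"rx": 0,"ry": 0,"rz": 0,"hand": -1}

```text
clock: 5.9
tcp_pos: [0.6152, -0.0796, -0.0333]
orientation: [-0.001, 0.665, 0.747, -0.0]
wrist_force: [0.1, -0.1, -0.5]
finger_gap: 0.0854
```

```bash
cat > tips.py <<'E'
from h import *
np.set_printoptions(precision=4,suppress=True)
move([.5492,.0890,.035],90.7)
p=shot('side'); w=cloud(p); x,y,_=get_state()['tcp_pos']
im=p['image'][150:240,220:330]; cv2.imwrite('pics/tip_s.png',cv2.resize(im[:,:,::-1],None,fx=6,fy=6,interpolation=cv2.INTER_CUBIC))
m=(abs(w[...,0]-x)<.06)&(abs(w[...,1]-y)<.03)&(w[...,2]>.024)&(w[...,2]<.2)
print('side lowest',np.sort(w[m][:,2])[:12])
p=shot('wrist','tip_w.png'); w=cloud(p); m=(abs(w[...,0]-x)<.06)&(abs(w[...,1]-y)<.03)&(w[...,2]>.024)&(w[...,2]<.2)
print('wrist lowest',np.sort(w[m][:,2])[:12])
E
python3 tips.py
```

```text
clock 5.9 tcp [615.2 -79.6 -33.3] psi 96.65 F [ 0.1 -0.1 -0.5] gap 85.4 q [-15.  32. -10.  48.  -0.  69.]
shift [175.2 -46.1 -68.2] turn [-0.07 -0.02  5.95]
side lowest [0.0241 0.0248 0.0253 0.0258 0.0259 0.026  0.0262 0.0262 0.0263 0.0266
 0.0267 0.0267]
wrist lowest [0.024  0.024  0.024  0.024  0.024  0.024  0.024  0.024  0.024  0.024
 0.024  0.0241]
```

View pics/tip_s.png

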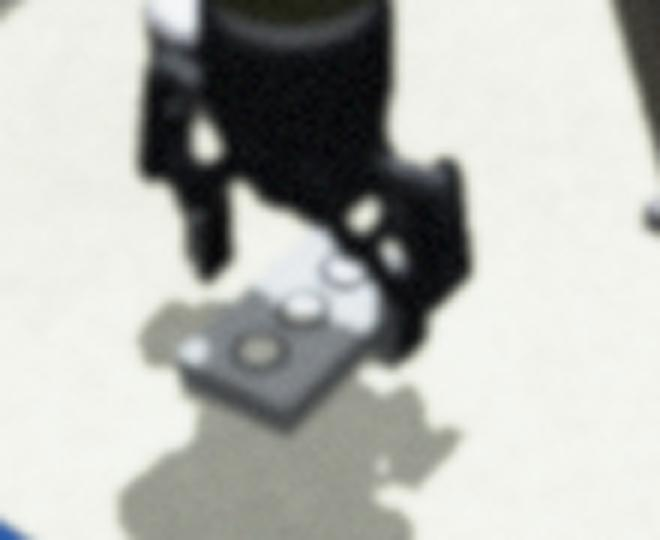

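View pics/tip_w.png

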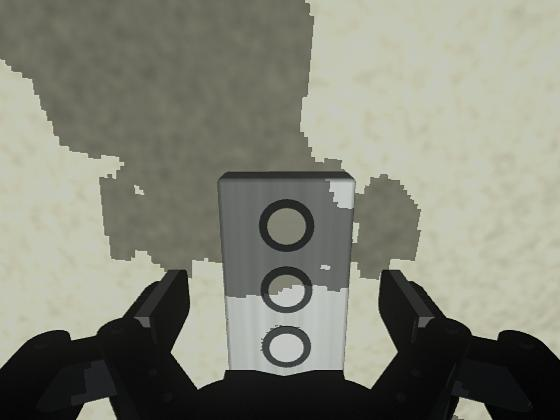

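Call:
arm_command:
  motion:
    - {"x": 0,"y": 0,"z": 5,"rx": 0,"ry": 0,"rz": 0,"hand": -1}
    - {"x": 0,"y": 0,"z": 5,"rx": 0,"ry": 0,"rz": 0,"hand": 1}
    - {"x": 0,"y": 0,"z": 5,"rx": 0,"ry": 0,"rz": 0,"hand": 1}
    - {"x": 0,"y": 0,"z": 5,"rx": 0,"ry": 0,"rz": 0,"hand": 1}
    - {"x": 0,"y": 0,"z": 5,"rx": 0,"ry": 0,"rz": 0,"hand": 1}
    - {"x": 0,"y": 0,"z": 5,"rx": 0,"ry": 0,"rz": 0,"hand": 1}
  force: 50

```text
clock: 6.75
tcp_pos: [0.6162, -0.0799, -0.037]
orientation: [0.001, 0.665, 0.747, 0.0]
wrist_force: [-0.5, 0.1, 4.2]
finger_gap: 0.0549
```

```bash
python3 tips.py
```

```text
clock 6.75 tcp [616.2 -79.9 -37. ] psi 96.65 F [-0.5  0.1  4.2] gap 54.9 q [-15.  32. -10.  48.  -0.  69.]
shift [175.5 -46.9 -72.1] turn [0.06 0.02 5.95]
side lowest [0.0241 0.0244 0.0247 0.0248 0.0249 0.0253 0.0261 0.0261 0.0263 0.0264
 0.0265 0.0268]
wrist lowest [0.024  0.024  0.024  0.024  0.024  0.024  0.024  0.024  0.024  0.024
 0.0241 0.0241]
```

View pics/tip_s.png

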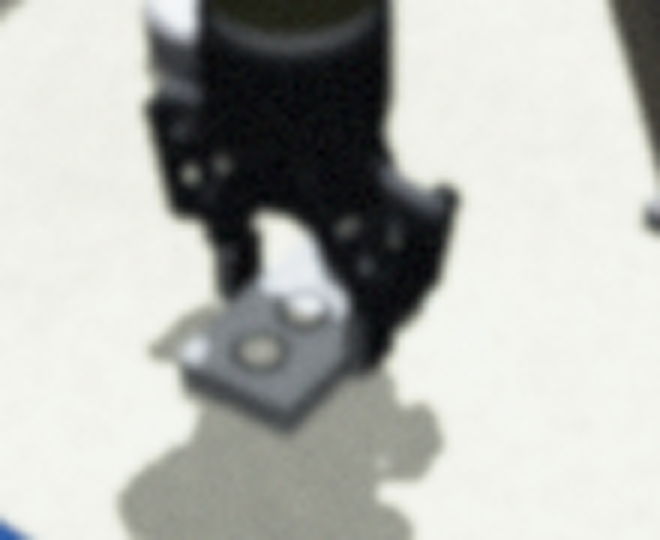

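View pics/tip_w.png

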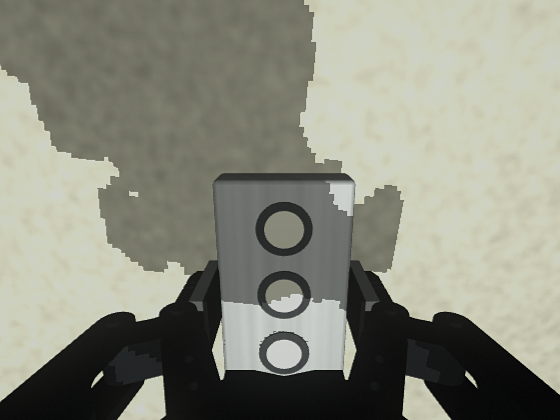

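Call:
arm_command:
  motion:
    - {"x": 0,"y": 0,"z": -40,"rx": 0,"ry": 0,"rz": 0,"hand": 1}
    - {"x": 0,"y": 0,"z": -40,"rx": 0,"ry": 0,"rz": 0,"hand": 1}
    - {"x": 50,"y": -13,"z": -40,"rx": 0,"ry": 0,"rz": 2,"hand": 1}
    - {"x": 95,"y": -26,"z": -40,"rx": 0,"ry": 0,"rz": 4,"hand": 1}
    - {"x": 135,"y": -36,"z": -40,"rx": 0,"ry": 0,"rz": 6,"hand": 1}
    - {"x": 165,"y": -44,"z": -40,"rx": 0,"ry": 0,"rz": 6,"hand": 1}
    - {"x": 175,"y": -47,"z": -40,"rx": 0,"ry": 0,"rz": 6,"hand": 1}
    - {"x": 175,"y": -47,"z": -40,"rx": 0,"ry": 0,"rz": 6,"hand": 1}
    - {"x": 175,"y": -47,"z": -40,"rx": 0,"ry": 0,"rz": 6,"hand": 1}

```text
clock: 7.98
tcp_pos: [0.5491, 0.0877, 0.0021]
orientation: [0.0, 0.703, 0.711, -0.0]
wrist_force: [0.1, 0.2, -2.7]
finger_gap: 0.0551
```

```bash
python3 - <<'E'
from h import *
np.set_printoptions(precision=4,suppress=True)
move([.5492,.0890,-.035],90.7)
p=shot('wrist','w4.png'); w=cloud(p)
r=finder.masks_of(p,'carrier')
if r:
  r=r[0];print(r['score'],r['at']); P=w[r['region']]; P=P[np.isfinite(P[:,0])]; print(np.percentile(P,[1,50,99],axis=0))
# guides in wrist
g=(w[...,2]>.009)&(w[...,2]<.018)&(w[...,1]>.10)&(w[...,1]<.15)&(abs(w[...,0]-.549)<.06)
G=w[g]
for a in np.arange(.105,.15,.006):
  s=G[abs(G[:,1]-a)<.003]; l=s[s[:,0]<.549]; h=s[s[:,0]>.549]
  print(round(a,3), (l[:,0].min(),l[:,0].max()) if len(l) else None,(h[:,0].min(),h[:,0].max()) if len(h) else None)
shot('side','s4.png')
E
```

```text
clock 7.97 tcp [549.1  87.7   2.1] psi 90.6 F [ 0.1  0.2 -2.7] gap 55.1 q [  1.  24. -18.  48.  -0.  90.]
shift [ 1.3  0.1 37.1] turn [-0.    0.03 -0.1 ]
0.65 [285.3, 282.4]
[[0.5234 0.0491 0.0552]
 [0.5504 0.0956 0.0567]
 [0.5772 0.1311 0.0584]]
0.105 (np.float64(0.5040728900372418), np.float64(0.5040728900372418)) None
0.111 (np.float64(0.4970603214374784), np.float64(0.5064743741890589)) (np.float64(0.5955792192482299), np.float64(0.6011616612640301))
0.117 (np.float64(0.4982097225424512), np.float64(0.5085831408826393)) (np.float64(0.5931875318310523), np.float64(0.6014383518695937))
0.123 (np.float64(0.5007706599243017), np.float64(0.5085200823140141)) (np.float64(0.5931462609216216), np.float64(0.6007873307705794))
0.129 None None
0.135 None None
0.141 None None
0.147 None None
```

View pics/w4.png

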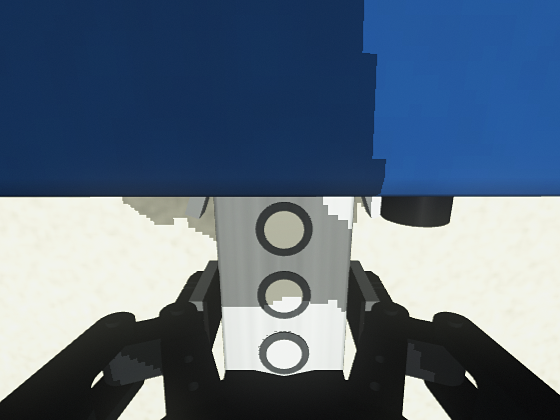

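View pics/s4.png

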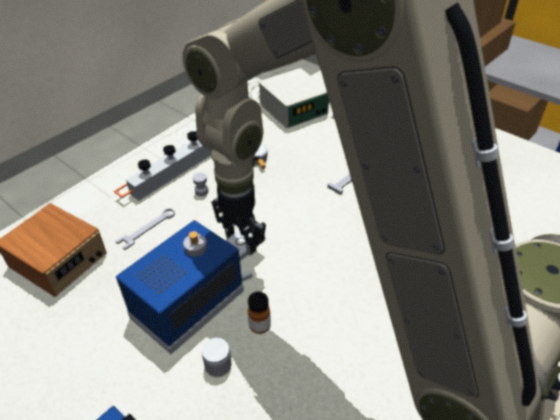

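Call:
arm_command:
  motion:
    - {"x": 0,"y": 0,"z": 15,"rx": 0,"ry": 0,"rz": 0,"hand": 1}
    - {"x": 0,"y": 0,"z": 28,"rx": 0,"ry": 0,"rz": 0,"hand": 1}
    - {"x": 0,"y": 0,"z": 36,"rx": 0,"ry": 0,"rz": 0,"hand": 1}
    - {"x": 0,"y": 0,"z": 39,"rx": 0,"ry": 0,"rz": 0,"hand": 1}
    - {"x": 0,"y": 0,"z": 39,"rx": 0,"ry": 0,"rz": 0,"hand": 1}
    - {"x": 0,"y": 0,"z": 39,"rx": 0,"ry": 0,"rz": 0,"hand": 1}

```text
clock: 8.88
tcp_pos: [0.5491, 0.0887, -0.0364]
orientation: [0.0, 0.703, 0.711, 0.0]
wrist_force: [0.6, 0.3, -2.9]
finger_gap: 0.0547
```

Call:
arm_command:
  motion:
    - {"x": 0,"y": 0,"z": 1,"rx": 0,"ry": 0,"rz": 0,"hand": 1}
    - {"x": 0,"y": 0,"z": 1,"rx": 0,"ry": 0,"rz": 0,"hand": -1}
    - {"x": 0,"y": 0,"z": 1,"rx": 0,"ry": 0,"rz": 0,"hand": -1}
    - {"x": 0,"y": 0,"z": 1,"rx": 0,"ry": 0,"rz": 0,"hand": -1}
    - {"x": 0,"y": 0,"z": 1,"rx": 0,"ry": 0,"rz": 0,"hand": -1}
    - {"x": 0,"y": 0,"z": -30,"rx": 0,"ry": 0,"rz": 0,"hand": -1}
    - {"x": 0,"y": 0,"z": -80,"rx": 0,"ry": 0,"rz": 0,"hand": -1}
    - {"x": 0,"y": 0,"z": -120,"rx": 0,"ry": 0,"rz": 0,"hand": -1}
    - {"x": 0,"y": 0,"z": -120,"rx": 0,"ry": 0,"rz": 0,"hand": -1}

```text
clock: 10.0
tcp_pos: [0.5518, 0.0887, 0.0873]
orientation: [0.003, 0.703, 0.711, 0.003]
wrist_force: [0.2, -0.6, -0.6]
finger_gap: 0.0854
```

```bash
python3 - <<'E'
from h import *
np.set_printoptions(precision=4,suppress=True)
move([.5331,-.4010,.085],180)
p=shot('wrist','w5.png'); w=cloud(p)
r=finder.masks_of(p,'carrier')
if r:
  r=r[0];print(r['score'],r['at']); P=w[r['region']]; P=P[np.isfinite(P[:,0])]; print(np.percentile(P,[1,50,99],axis=0)); print(cv2.minAreaRect((P[(P[:,2]>.013)&(P[:,2]<.022)][:,:2]*1000).astype(np.float32)))
g=(w[...,2]>.010)&(w[...,2]<.017)&(w[...,1]>.10)&(w[...,1]<.15)&(abs(w[...,0]-.549)<.06)
G=w[g]
for a in np.arange(.105,.15,.006):
  s=G[abs(G[:,1]-a)<.003]; l=s[s[:,0]<.515]; h=s[s[:,0]>.582]
  print(round(a,3), (l[:,0].min(),l[:,0].max()) if len(l) else None,(h[:,0].min(),h[:,0].max()) if len(h) else None)
E
```

```text
clock 10.0 tcp [551.8  88.7  87.3] psi 90.65 F [ 0.2 -0.6 -0.6] gap 85.4 q [  1.  19. -12.  59.  -0.  90.]
shift [-489.4  -24.3    2.2] turn [  0.33   0.34 -89.34]
0.75 [279.0, 209.6]
[[0.5229 0.0416 0.0159]
 [0.5499 0.0915 0.0176]
 [0.5772 0.1341 0.0194]]
((550.13427734375, 87.21656036376953), (56.02845764160156, 95.71598052978516), 0.7349089980125427)
0.105 None None
0.111 (np.float64(0.49674673468839164), np.float64(0.5061073307084233)) (np.float64(0.5953197040702196), np.float64(0.6040506415322943))
0.117 (np.float64(0.4986031140347085), np.float64(0.5081528602989118)) (np.float64(0.5932721508621099), np.float64(0.6030406033471948))
0.123 (np.float64(0.500510869645116), np.float64(0.5104755711886471)) (np.float64(0.5927637442069332), np.float64(0.6011894161622512))
0.129 (np.float64(0.5024735681500223), np.float64(0.5126454251139339)) None
0.135 (np.float64(0.5048440372069855), np.float64(0.5132255548965583)) (np.float64(0.5874880818990864), np.float64(0.5880873253030314))
0.141 None None
0.147 None None
```

View pics/w5.png

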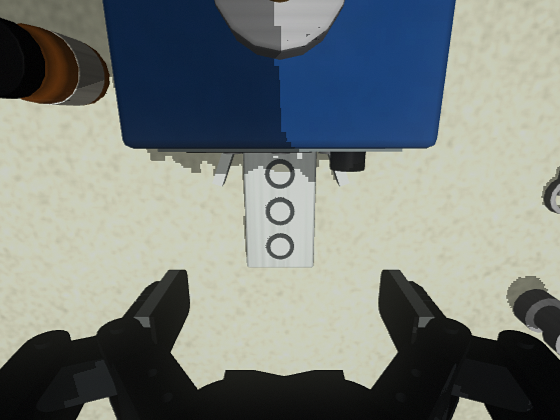

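Call:
arm_command:
  motion:
    - {"x": -489,"y": -22,"z": 0,"rx": 0,"ry": 0,"rz": -88.8,"hand": -1}
    - {"x": -489,"y": -22,"z": 0,"rx": 0,"ry": 0,"rz": -88.8,"hand": -1}
    - {"x": -489,"y": -22,"z": 0,"rx": 0,"ry": 0,"rz": -88.8,"hand": -1}
    - {"x": -489,"y": -22,"z": 0,"rx": 0,"ry": 0,"rz": -88.8,"hand": -1}
    - {"x": -489,"y": -22,"z": 0,"rx": 0,"ry": 0,"rz": -88.8,"hand": -1}
    - {"x": -489,"y": -22,"z": 0,"rx": 0,"ry": 0,"rz": -88.8,"hand": -1}
    - {"x": -489,"y": -22,"z": 0,"rx": 0,"ry": 0,"rz": -88.8,"hand": -1}
    - {"x": -489,"y": -22,"z": 0,"rx": 0,"ry": 0,"rz": -88.8,"hand": -1}
    - {"x": -489,"y": -22,"z": 0,"rx": 0,"ry": 0,"rz": -88.8,"hand": -1}
    - {"x": -489,"y": -22,"z": 0,"rx": 0,"ry": 0,"rz": -88.8,"hand": -1}

```text
clock: 11.35
tcp_pos: [0.5308, -0.4012, 0.0809]
orientation: [-0.001, 0.007, 1.0, 0.001]
wrist_force: [-0.2, 0.7, -0.2]
finger_gap: 0.0853
```

Call:
arm_command:
  motion:
    - {"x": 0,"y": 0,"z": 0,"rx": 0,"ry": 0,"rz": 0,"hand": -1}
    - {"x": 0,"y": 0,"z": 0,"rx": 0,"ry": 0,"rz": 0,"hand": -1}

```text
clock: 11.6
tcp_pos: [0.5324, -0.3989, 0.0832]
orientation: [-0.0, 0.005, 1.0, 0.0]
wrist_force: [-0.3, -0.3, 0.0]
finger_gap: 0.0853
```

```bash
python3 - <<'E'
from h import *
np.set_printoptions(precision=4,suppress=True)
move([.533,-.4010,-.005],179.4)
p=shot('wrist','w6.png'); w=cloud(p)
r=finder.masks_of(p,'pusher')
if r:
  r=r[0];print(r['score'],r['at']); P=w[r['region']]; P=P[np.isfinite(P[:,0])]; t=P[(P[:,2]>.06)&(P[:,2]<.074)]; print(len(t),t.min(0),t.max(0)) if len(t) else 0
p=shot('side','s6.png')
E
```

```text
clock 11.6 tcp [ 532.4 -398.9   83.2] psi 179.48 F [-0.3 -0.3  0. ] gap 85.3 q [-44.  31.   6.  66.   0. -43.]
shift [-0.7 -2.1 88.2] turn [ 0.04 -0.04  0.08]
0.74 [338.3, 211.6]
1177 [ 0.5225 -0.4125  0.0601] [ 0.5451 -0.3904  0.0694]
```

View pics/w6.png

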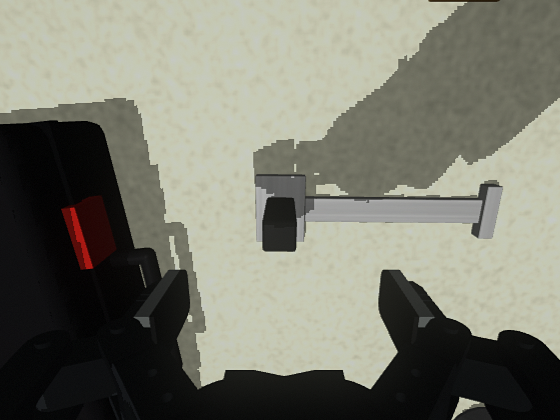

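View pics/s6.png

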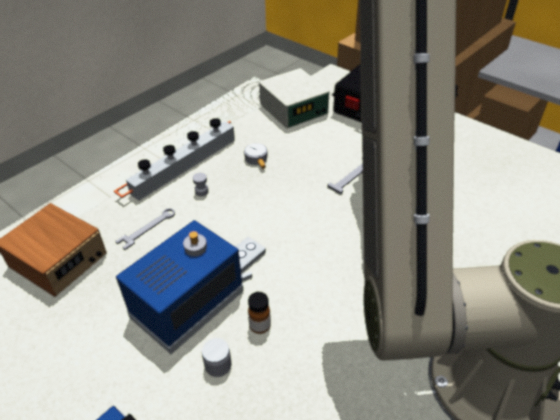

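```bash
python3 - <<'E'
from h import *
np.set_printoptions(precision=4,suppress=True)
p=shot('wrist'); w=cloud(p)
P=w.reshape(-1,3); P=P[np.isfinite(P[:,0])&(P[:,2]>.01)&(P[:,2]<.12)&(P[:,1]<-.435)]
for x0 in np.arange(.46,.62,.02):
    s=P[abs(P[:,0]-x0)<.01]; print(round(x0,2),len(s),s[:,1].max() if len(s) else None, s[s[:,1].argmax()] if len(s) else None)
E
```

```text
0.46 1294 -0.5303645466915881 [ 0.469  -0.5304  0.0634]
0.48 3828 -0.5284456675191543 [ 0.4872 -0.5284  0.0685]
0.5 4024 -0.526593445823942 [ 0.509  -0.5266  0.0647]
0.52 4350 -0.5190720593725613 [ 0.5267 -0.5191  0.055 ]
0.54 4277 -0.5172123967697352 [ 0.5471 -0.5172  0.0768]
0.56 4595 -0.4928561009762646 [ 0.5698 -0.4929  0.0403]
0.58 3850 -0.49207357727908124 [ 0.5754 -0.4921  0.0422]
0.6 1059 -0.5179626566050157 [ 0.5928 -0.518   0.0623]
```

Call:
arm_command:
  motion:
    - {"x": 0,"y": -1,"z": 40,"rx": 0,"ry": 0,"rz": 0,"hand": -1}
    - {"x": 0,"y": -1,"z": 70,"rx": 0,"ry": 0,"rz": 0,"hand": -1}
    - {"x": 0,"y": -1,"z": 88,"rx": 0,"ry": 0,"rz": 0,"hand": -1}
    - {"x": 0,"y": -1,"z": 88,"rx": 0,"ry": 0,"rz": 0,"hand": -1}
    - {"x": 0,"y": -1,"z": 88,"rx": 0,"ry": 0,"rz": 0,"hand": -1}

```text
clock: 12.42
tcp_pos: [0.5331, -0.4023, -0.0032]
orientation: [0.001, 0.005, 1.0, -0.001]
wrist_force: [-0.3, -0.9, -0.8]
finger_gap: 0.0856
```

```bash
python3 - <<'E'
from h import *
move([.533,-.4010,-.005],179.4)
p=shot('wrist','w7.png')
E
```

```text
clock 12.43 tcp [ 533.1 -402.3   -3.2] psi 179.45 F [-0.3 -0.9 -0.8] gap 85.6 q [-44.  34.  -0.  55.  -0. -43.]
shift [0.1 1.3 1.8] turn [-0.08  0.09  0.05]
```

View pics/w7.png

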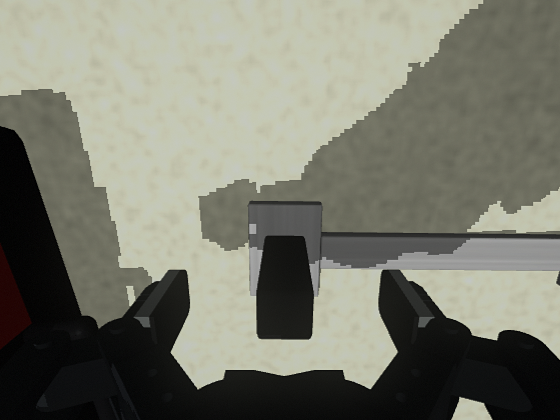

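Call:
arm_command:
  motion:
    - {"x": 0,"y": 0,"z": 2,"rx": 0,"ry": 0,"rz": 0,"hand": 1}
    - {"x": 0,"y": 0,"z": 2,"rx": 0,"ry": 0,"rz": 0,"hand": 1}
    - {"x": 0,"y": 0,"z": 2,"rx": 0,"ry": 0,"rz": 0,"hand": 1}
    - {"x": 0,"y": 0,"z": 2,"rx": 0,"ry": 0,"rz": 0,"hand": 1}
    - {"x": 0,"y": 0,"z": 2,"rx": 0,"ry": 0,"rz": 0,"hand": 1}
    - {"x": 0,"y": 0,"z": 2,"rx": 0,"ry": 0,"rz": 0,"hand": 1}
    - {"x": 0,"y": 0,"z": 2,"rx": 0,"ry": 0,"rz": 0,"hand": 1}
  force: 80

```text
clock: 13.35
tcp_pos: [0.5325, -0.4019, -0.0061]
orientation: [0.0, 0.005, 1.0, -0.0]
wrist_force: [1.0, -0.8, 4.1]
finger_gap: 0.0213
```

```bash
python3 - <<'E'
from h import *
move([.552,-.165,.01],180.1)
p=shot('wrist','w8.png')
E
```

```text
clock 13.35 tcp [ 532.5 -401.9   -6.1] psi 179.45 F [ 1.  -0.8  4.1] gap 21.3 q [-44.  35.  -0.  55.  -0. -43.]
shift [-17.2 237.1 -16.3] turn [-0.04  0.03 -0.65]
```

View pics/w8.png

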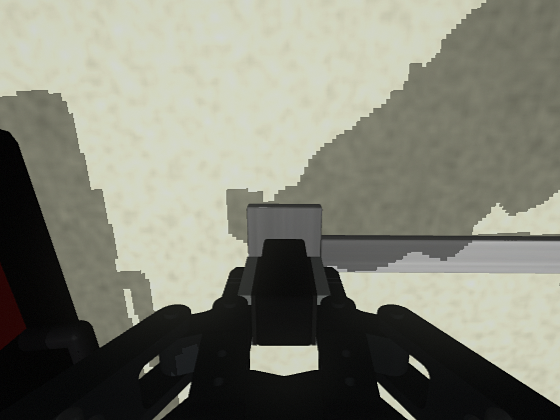

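Call:
arm_command:
  motion:
    - {"x": 0,"y": 0,"z": -10,"rx": 0,"ry": 0,"rz": 0,"hand": 1}
    - {"x": 0,"y": 0,"z": -14,"rx": 0,"ry": 0,"rz": 0,"hand": 1}
    - {"x": -3,"y": 40,"z": -14,"rx": 0,"ry": 0,"rz": -0.5,"hand": 1}
    - {"x": -7,"y": 90,"z": -14,"rx": 0,"ry": 0,"rz": -1.2,"hand": 1}
    - {"x": -11,"y": 145,"z": -14,"rx": 0,"ry": 0,"rz": -1.2,"hand": 1}
    - {"x": -14,"y": 195,"z": -14,"rx": 0,"ry": 0,"rz": -1.2,"hand": 1}
    - {"x": -16,"y": 230,"z": -14,"rx": 0,"ry": 0,"rz": -1.2,"hand": 1}
    - {"x": -17,"y": 245,"z": -14,"rx": 0,"ry": 0,"rz": -1.2,"hand": 1}
    - {"x": -17,"y": 245,"z": -14,"rx": 0,"ry": 0,"rz": -1.2,"hand": 1}
    - {"x": -17,"y": 245,"z": -14,"rx": 0,"ry": 0,"rz": -1.2,"hand": 1}

```text
clock: 14.65
tcp_pos: [0.552, -0.1581, 0.0076]
orientation: [0.0, -0.005, 1.0, -0.0]
wrist_force: [-0.8, -0.1, -2.3]
finger_gap: 0.0212
```

```bash
cat > look.py <<'E'
import sys
from h import *
np.set_printoptions(precision=4,suppress=True)
tag=sys.argv[1]
move([.552,-.147,-.006],180.7)
for n in ['wrist','side','top']:
    p=shot(n,n[0]+tag+'.png'); w=cloud(p)
    for q in ['carrier','pusher']:
        r=finder.masks_of(p,q)
        if not r: print(n,q,'none'); continue
        r=r[0]; P=w[r['region']]; P=P[np.isfinite(P[:,0])]
        P=P[(P[:,2]<.04)&(P[:,2]>.003)&(P[:,0]>.45)&(P[:,0]<.65)]
        if len(P)<10: print(n,q,'few'); continue
        print(n,q,round(r['score'],2),len(P),'min',np.percentile(P,1,axis=0),'max',np.percentile(P,99,axis=0),end=' ')
        b=P
        if q=='pusher':
            ym=P[:,1].max(); h=P[P[:,1]>ym-.01]; print('head x',h[:,0].min(),h[:,0].max(),'ymax',ym, 'z',np.median(h[:,2]))
        else: print()
E
python3 look.py 9
```

```text
clock 14.65 tcp [ 552.  -158.1    7.6] psi -179.41 F [-0.8 -0.1 -2.3] gap 21.2 q [-24.  25. -15.  50.  -0. -25.]
shift [-0.1 11.1 13.6] turn [-0.05  0.03 -0.11]
wrist carrier none
wrist pusher 0.82 12287 min [ 0.5258 -0.1761  0.0147] max [ 0.5623 -0.0074  0.0365] head x 0.5422066593274942 0.5628152471627854 ymax -0.002702053769640635 z 0.02078501687754582
side carrier 0.57 577 min [0.5186 0.0411 0.004 ] max [0.5742 0.1159 0.0209] 
side pusher 0.57 798 min [ 0.5238 -0.1741  0.0123] max [0.5757 0.0192 0.0352] head x 0.5271236713445342 0.5725544887727386 ymax 0.02084459070561949 z 0.022106101438871557
top carrier 0.59 826 min [0.5203 0.0405 0.0097] max [0.5763 0.1384 0.0226] 
top pusher 0.91 422 min [ 0.5295 -0.1063  0.0164] max [0.5702 0.017  0.0285] head x 0.5287044702468481 0.5727499129221633 ymax 0.01704962558707154 z 0.02486988769731125
```

View pics/w9.png

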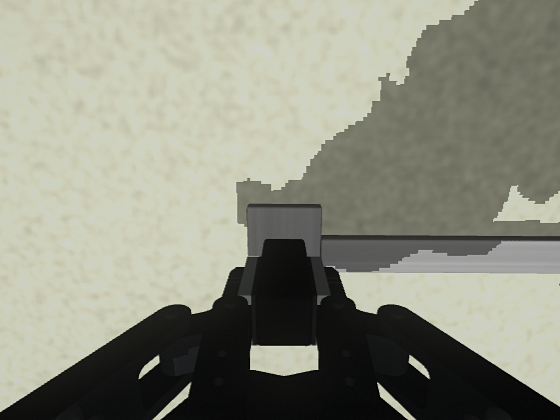

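View pics/s9.png

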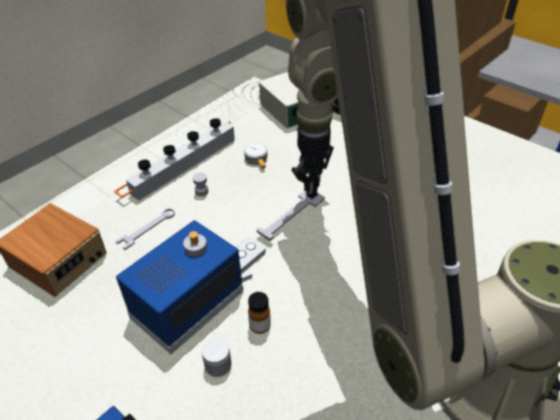

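Call:
arm_command:
  motion:
    - {"x": 0,"y": 0,"z": 7,"rx": 0,"ry": 0,"rz": 0,"hand": 1}
    - {"x": 0,"y": 0,"z": 13,"rx": 0,"ry": 0,"rz": 0,"hand": 1}
    - {"x": 0,"y": 0,"z": 13,"rx": 0,"ry": 0,"rz": 0,"hand": 1}
    - {"x": 0,"y": 6,"z": 13,"rx": 0,"ry": 0,"rz": 0,"hand": 1}
    - {"x": 0,"y": 12,"z": 13,"rx": 0,"ry": 0,"rz": 0,"hand": 1}
    - {"x": 0,"y": 16,"z": 13,"rx": 0,"ry": 0,"rz": 0,"hand": 1}
    - {"x": 0,"y": 20,"z": 13,"rx": 0,"ry": 0,"rz": 0,"hand": 1}
    - {"x": 0,"y": 24,"z": 13,"rx": 0,"ry": 0,"rz": 0,"hand": 1}
    - {"x": 0,"y": 28,"z": 13,"rx": 0,"ry": 0,"rz": 0,"hand": 1}
    - {"x": 0,"y": 32,"z": 13,"rx": 0,"ry": 0,"rz": 0,"hand": 1}

```text
clock: 16.35
tcp_pos: [0.5514, -0.1248, -0.0054]
orientation: [0.0, -0.006, 1.0, -0.0]
wrist_force: [-0.5, -2.5, -1.9]
finger_gap: 0.0213
```

```bash
python3 look.py 10
```

```text
clock 16.35 tcp [ 551.4 -124.8   -5.4] psi -179.37 F [-0.5 -2.5 -1.9] gap 21.3 q [-21.  25. -17.  48.  -0. -22.]
shift [ -0.3 -22.2   0.6] turn [-0.03  0.02 -0.07]
wrist carrier none
wrist pusher 0.91 12541 min [ 0.5253 -0.1429  0.0037] max [0.5619 0.0257 0.0373] head x 0.5419440913552008 0.5617562976001741 ymax 0.030961562586581524 z 0.007780915818503163
side carrier 0.95 439 min [0.5196 0.0541 0.0043] max [0.5741 0.1147 0.0208] 
side pusher 0.93 714 min [ 0.5228 -0.14    0.0033] max [0.5755 0.0486 0.0377] head x 0.527538942885718 0.5662558406836149 ymax 0.05612071491046519 z 0.012103052142237215
top carrier 0.8 755 min [0.5222 0.0533 0.0128] max [0.5743 0.146  0.0223] 
top pusher 0.64 392 min [ 0.5321 -0.0605  0.0033] max [0.5698 0.0511 0.0162] head x 0.529886090348454 0.571808809778954 ymax 0.051446380913254576 z 0.012699364499694648
```

View pics/t10.png

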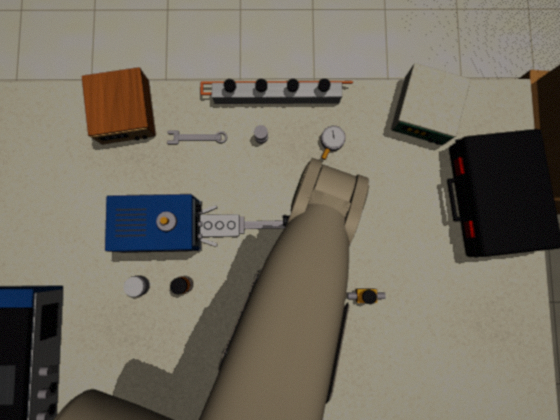

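Call:
arm_command:
  motion:
    - {"x": 0,"y": 5,"z": 0,"rx": 0,"ry": 0,"rz": 0,"hand": 1}
    - {"x": 0,"y": 10,"z": 0,"rx": 0,"ry": 0,"rz": 0,"hand": 1}
    - {"x": 0,"y": 15,"z": 0,"rx": 0,"ry": 0,"rz": 0,"hand": 1}
    - {"x": 0,"y": 20,"z": 0,"rx": 0,"ry": 0,"rz": 0,"hand": 1}
    - {"x": 0,"y": 25,"z": 0,"rx": 0,"ry": 0,"rz": 0,"hand": 1}
    - {"x": 0,"y": 30,"z": 0,"rx": 0,"ry": 0,"rz": 0,"hand": 1}
    - {"x": 0,"y": 35,"z": 0,"rx": 0,"ry": 0,"rz": 0,"hand": 1}
    - {"x": 0,"y": 40,"z": 0,"rx": 0,"ry": 0,"rz": 0,"hand": 1}

```text
clock: 17.8
tcp_pos: [0.5508, -0.0844, -0.0055]
orientation: [-0.0, -0.006, 1.0, -0.0]
wrist_force: [-0.2, -1.8, -3.2]
finger_gap: 0.0207
```

```bash
python3 look.py 11
```

```text
clock 17.8 tcp [550.8 -84.4  -5.5] psi -179.35 F [-0.2 -1.8 -3.2] gap 20.7 q [-17.  24. -18.  48.  -0. -18.]
shift [ -0.5 -62.6   0.5] turn [-0.01 -0.   -0.05]
wrist carrier none
wrist pusher 0.93 12574 min [ 0.5246 -0.1026  0.0037] max [0.5612 0.0663 0.0372] head x 0.5413645827347676 0.5613100574592802 ymax 0.07032541435257796 z 0.0075583556546019726
side carrier 0.6 109 min [0.5185 0.0888 0.0044] max [0.5455 0.1185 0.0194] 
side pusher 0.77 711 min [ 0.5228 -0.0978  0.0033] max [0.5738 0.0869 0.0357] head x 0.5287787806722085 0.557275915987949 ymax 0.08762253078885884 z 0.011482711811905449
top carrier 0.86 484 min [0.5204 0.0919 0.007 ] max [0.5744 0.1487 0.0223] 
top pusher 0.91 334 min [ 0.5302 -0.0031  0.0046] max [0.5668 0.0903 0.0157] head x 0.5278127939342487 0.5692207751409245 ymax 0.0905370091362939 z 0.012069630386386575
```

View pics/t11.png

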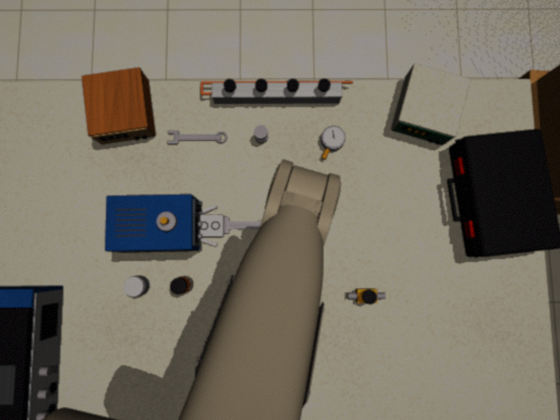

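Call:
arm_command:
  motion:
    - {"x": 0,"y": 5,"z": 0,"rx": 0,"ry": 0,"rz": 0,"hand": 1}
    - {"x": 0,"y": 10,"z": 0,"rx": 0,"ry": 0,"rz": 0,"hand": 1}
    - {"x": 0,"y": 15,"z": 0,"rx": 0,"ry": 0,"rz": 0,"hand": 1}
    - {"x": 0,"y": 20,"z": 0,"rx": 0,"ry": 0,"rz": 0,"hand": 1}
    - {"x": 0,"y": 25,"z": 0,"rx": 0,"ry": 0,"rz": 0,"hand": 1}
    - {"x": 0,"y": 30,"z": 0,"rx": 0,"ry": 0,"rz": 0,"hand": 1}
    - {"x": 0,"y": 35,"z": 0,"rx": 0,"ry": 0,"rz": 0,"hand": 1}
    - {"x": 0,"y": 40,"z": 0,"rx": 0,"ry": 0,"rz": 0,"hand": 1}

```text
clock: 19.25
tcp_pos: [0.5503, -0.0444, -0.0055]
orientation: [-0.0, -0.006, 1.0, -0.0]
wrist_force: [-0.3, -2.0, -1.9]
finger_gap: 0.0212
```

Call:
arm_command:
  motion:
    - {"x": 0,"y": 5,"z": 0,"rx": 0,"ry": 0,"rz": 0,"hand": 1}
    - {"x": 0,"y": 10,"z": 0,"rx": 0,"ry": 0,"rz": 0,"hand": 1}
    - {"x": 0,"y": 15,"z": 0,"rx": 0,"ry": 0,"rz": 0,"hand": 1}
    - {"x": 0,"y": 20,"z": 0,"rx": 0,"ry": 0,"rz": 0,"hand": 1}
    - {"x": 0,"y": 25,"z": 0,"rx": 0,"ry": 0,"rz": 0,"hand": 1}
    - {"x": 0,"y": 30,"z": 0,"rx": 0,"ry": 0,"rz": 0,"hand": 1}

```text
clock: 20.0
tcp_pos: [0.55, -0.0145, -0.0055]
orientation: [0.0, -0.006, 1.0, -0.0]
wrist_force: [0.6, -1.7, -2.2]
finger_gap: 0.0214
```

Call:
arm_command:
  motion:
    - {"x": 0,"y": 3,"z": 0,"rx": 0,"ry": 0,"rz": 0,"hand": 1}
    - {"x": 0,"y": 6,"z": 0,"rx": 0,"ry": 0,"rz": 0,"hand": 1}
    - {"x": 0,"y": 9,"z": 0,"rx": 0,"ry": 0,"rz": 0,"hand": 1}
    - {"x": 0,"y": 11,"z": 0,"rx": 0,"ry": 0,"rz": 0,"hand": 1}

```text
clock: 20.5
tcp_pos: [0.5499, -0.0036, -0.0055]
orientation: [-0.0, -0.006, 1.0, -0.0]
wrist_force: [-0.1, -2.9, -1.3]
finger_gap: 0.0212
```

Call:
arm_command:
  motion:
    - {"x": 0,"y": 2,"z": 0,"rx": 0,"ry": 0,"rz": 0,"hand": 1}
    - {"x": 0,"y": 4,"z": 0,"rx": 0,"ry": 0,"rz": 0,"hand": 1}

```text
clock: 20.75
tcp_pos: [0.5499, 0.0003, -0.0055]
orientation: [0.0, -0.006, 1.0, -0.0]
wrist_force: [-1.2, -2.8, -1.8]
finger_gap: 0.021
```

Call:
arm_command:
  motion:
    - {"x": 0,"y": 2,"z": 0,"rx": 0,"ry": 0,"rz": 0,"hand": 1}
    - {"x": 0,"y": 4,"z": 0,"rx": 0,"ry": 0,"rz": 0,"hand": 1}

```text
clock: 21.0
tcp_pos: [0.5503, 0.0028, -0.0051]
orientation: [0.0, -0.005, 1.0, -0.002]
wrist_force: [1.0, -7.3, 0.3]
finger_gap: 0.0211
```

Call:
arm_command:
  motion:
    - {"x": 0,"y": 1,"z": 0,"rx": 0,"ry": 0,"rz": 0,"hand": 1}
    - {"x": 0,"y": 2,"z": 0,"rx": 0,"ry": 0,"rz": 0,"hand": 1}

```text
clock: 21.25
tcp_pos: [0.5503, 0.0047, -0.0051]
orientation: [0.0, -0.005, 1.0, -0.002]
wrist_force: [-0.2, -6.9, 0.3]
finger_gap: 0.0211
```

Call:
arm_command:
  motion:
    - {"x": 0,"y": 1,"z": 0,"rx": 0,"ry": 0,"rz": 0,"hand": 1}
    - {"x": 0,"y": 2,"z": 0,"rx": 0,"ry": 0,"rz": 0,"hand": 1}

```text
clock: 21.5
tcp_pos: [0.5503, 0.0066, -0.0051]
orientation: [0.0, -0.005, 1.0, -0.002]
wrist_force: [-0.0, -7.6, 0.3]
finger_gap: 0.021
```

Call:
arm_command:
  motion:
    - {"x": 0,"y": 1,"z": 0,"rx": 0,"ry": 0,"rz": 0,"hand": 1}
    - {"x": 0,"y": 1,"z": 0,"rx": 0,"ry": 0,"rz": 0,"hand": 1}

```text
clock: 21.75
tcp_pos: [0.5503, 0.0078, -0.0051]
orientation: [0.0, -0.005, 1.0, -0.001]
wrist_force: [-0.3, -6.8, -1.0]
finger_gap: 0.021
```

Call:
arm_command:
  motion:
    - {"x": 0,"y": 1,"z": 0,"rx": 0,"ry": 0,"rz": 0,"hand": 1}
    - {"x": 0,"y": 1,"z": 0,"rx": 0,"ry": 0,"rz": 0,"hand": 1}

```text
clock: 22.0
tcp_pos: [0.5503, 0.0087, -0.0051]
orientation: [0.0, -0.005, 1.0, -0.001]
wrist_force: [-0.5, -6.3, -0.8]
finger_gap: 0.0209
```

Call:
arm_command:
  motion:
    - {"x": 0,"y": 1,"z": 0,"rx": 0,"ry": 0,"rz": 0,"hand": 1}
    - {"x": 0,"y": 1,"z": 0,"rx": 0,"ry": 0,"rz": 0,"hand": 1}

```text
clock: 22.25
tcp_pos: [0.5503, 0.0098, -0.0051]
orientation: [0.0, -0.005, 1.0, -0.001]
wrist_force: [0.7, -7.3, -0.6]
finger_gap: 0.0211
```

Call:
arm_command:
  motion:
    - {"x": 0,"y": 1,"z": 0,"rx": 0,"ry": 0,"rz": 0,"hand": 1}
    - {"x": 0,"y": 1,"z": 0,"rx": 0,"ry": 0,"rz": 0,"hand": 1}

```text
clock: 22.5
tcp_pos: [0.5504, 0.0101, -0.005]
orientation: [0.001, -0.005, 1.0, -0.002]
wrist_force: [0.2, -9.1, 0.1]
finger_gap: 0.021
```

Call:
arm_command:
  motion:
    - {"x": 0,"y": 1,"z": 0,"rx": 0,"ry": 0,"rz": 0,"hand": 1}
    - {"x": 0,"y": 1,"z": 0,"rx": 0,"ry": 0,"rz": 0,"hand": 1}
    - {"x": 0,"y": 1,"z": 0,"rx": 0,"ry": 0,"rz": 0,"hand": 1}

```text
clock: 22.88
tcp_pos: [0.5505, 0.0101, -0.0047]
orientation: [0.001, -0.005, 1.0, -0.003]
wrist_force: [0.0, -11.7, 0.9]
finger_gap: 0.0213
```

Call:
arm_command:
  motion:
    - {"x": 0,"y": 1,"z": 0,"rx": 0,"ry": 0,"rz": 0,"hand": 1}
    - {"x": 0,"y": 2,"z": 0,"rx": 0,"ry": 0,"rz": 0,"hand": 1}
    - {"x": 0,"y": 3,"z": 0,"rx": 0,"ry": 0,"rz": 0,"hand": 1}
    - {"x": 0,"y": 3,"z": 0,"rx": 0,"ry": 0,"rz": 0,"hand": 1}

```text
clock: 23.38
tcp_pos: [0.5507, 0.0102, -0.004]
orientation: [0.001, -0.004, 1.0, -0.006]
wrist_force: [-1.7, -22.5, 5.2]
finger_gap: 0.0211
```

```bash
python3 look.py 12
```

```text
clock 23.38 tcp [550.7  10.2  -4. ] psi -179.51 F [ -1.7 -22.5   5.2] gap 21.1 q [ -7.  23. -19.  47.  -1.  -7.]
shift [   0.  -157.1    3.8] turn [-0.66  0.08 -0.21]
wrist carrier none
wrist pusher 0.71 12695 min [ 0.5245 -0.0079  0.0037] max [0.5608 0.1604 0.0372] head x 0.5405504380701527 0.5610469064530855 ymax 0.16477844822070248 z 0.00794423321013217
side carrier none
side pusher 0.71 496 min [ 0.522  -0.0067  0.0033] max [0.5751 0.0945 0.0367] head x 0.5386287915621746 0.5536220648075753 ymax 0.10020362647875979 z 0.008046103367210355
top carrier none
top pusher few
```

View pics/w12.png

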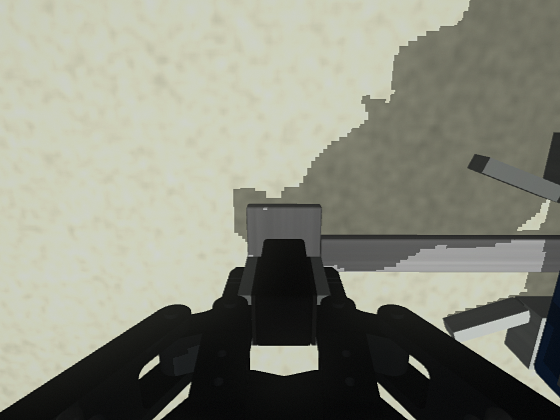

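Call:
arm_command:
  motion:
    - {"x": 0,"y": -5,"z": 0,"rx": 0,"ry": 0,"rz": 0,"hand": 1}
    - {"x": 0,"y": -12,"z": 0,"rx": 0,"ry": 0,"rz": 0,"hand": 1}
    - {"x": 0,"y": -30,"z": 0,"rx": 0,"ry": 0,"rz": 0,"hand": 1}
    - {"x": 0,"y": -50,"z": 0,"rx": 0,"ry": 0,"rz": 0,"hand": 1}
    - {"x": 0,"y": -75,"z": 0,"rx": 0,"ry": 0,"rz": 0,"hand": 1}
    - {"x": 0,"y": -100,"z": 0,"rx": 0,"ry": 0,"rz": 0,"hand": 1}
    - {"x": 0,"y": -130,"z": 0,"rx": 0,"ry": 0,"rz": 0,"hand": 1}
    - {"x": 0,"y": -155,"z": 0,"rx": 0,"ry": 0,"rz": 0,"hand": 1}
    - {"x": 0,"y": -170,"z": 0,"rx": 0,"ry": 0,"rz": 0,"hand": 1}
    - {"x": 0,"y": -170,"z": 0,"rx": 0,"ry": 0,"rz": 0,"hand": 1}

```text
clock: 25.08
tcp_pos: [0.5516, -0.155, -0.0056]
orientation: [0.0, -0.005, 1.0, 0.0]
wrist_force: [-0.6, 0.9, -2.2]
finger_gap: 0.0212
```

```bash
python3 look.py 13
```

```text
clock 25.07 tcp [ 551.6 -155.    -5.6] psi -179.47 F [-0.6  0.9 -2.2] gap 21.2 q [-24.  26. -16.  48.   0. -24.]
shift [-0.5  8.   0.4] turn [ 0.01  0.01 -0.17]
wrist carrier none
wrist pusher 0.58 12547 min [ 0.5255 -0.1731  0.0037] max [ 0.5623 -0.0045  0.0375] head x 0.5422021769913884 0.5623677375322839 ymax -2.8167019841512957e-05 z 0.007737620122756263
side carrier none
side pusher 0.76 698 min [ 0.5235 -0.1678  0.0033] max [0.5752 0.0238 0.037 ] head x 0.5262269047413268 0.5645415303403004 ymax 0.025398719965735294 z 0.011189328454205002
top carrier few
top pusher 0.78 371 min [ 0.5323 -0.0967  0.0038] max [0.5689 0.0202 0.0157] head x 0.5296327806972014 0.5713935508630691 ymax 0.02033739134099262 z 0.012668132323915955
```

View pics/t13.png

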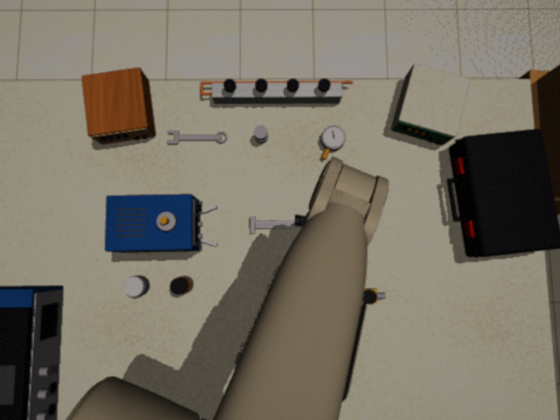

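View pics/s13.png

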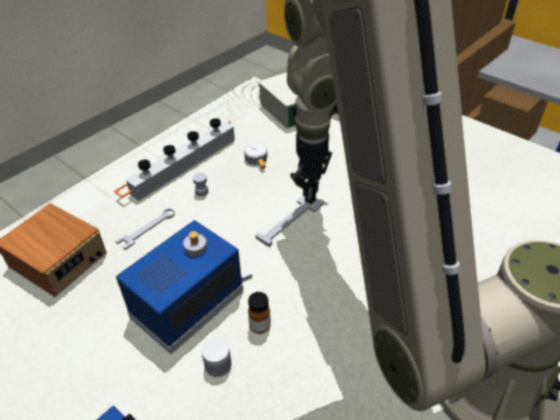

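Call:
arm_command:
  motion:
    - {"x": 0,"y": 0,"z": 1,"rx": 0,"ry": 0,"rz": 0,"hand": 1}
    - {"x": 0,"y": 0,"z": 1,"rx": 0,"ry": 0,"rz": 0,"hand": 1}

```text
clock: 25.78
tcp_pos: [0.5518, -0.1534, -0.0061]
orientation: [0.0, -0.006, 1.0, 0.0]
wrist_force: [-0.2, 1.5, 1.1]
finger_gap: 0.0213
```

Call:
arm_command:
  motion:
    - {"x": 0,"y": 0,"z": 0,"rx": 0,"ry": 0,"rz": 0,"hand": -1}
    - {"x": 0,"y": 0,"z": 0,"rx": 0,"ry": 0,"rz": 0,"hand": -1}
    - {"x": 0,"y": 0,"z": 0,"rx": 0,"ry": 0,"rz": 0,"hand": -1}
    - {"x": 0,"y": 0,"z": 0,"rx": 0,"ry": 0,"rz": 0,"hand": -1}
    - {"x": 0,"y": 0,"z": 0,"rx": 0,"ry": 0,"rz": 0,"hand": -1}
    - {"x": 0,"y": 0,"z": 0,"rx": 0,"ry": 0,"rz": 0,"hand": -1}

```text
clock: 26.52
tcp_pos: [0.5516, -0.1538, -0.0065]
orientation: [0.0, -0.006, 1.0, -0.0]
wrist_force: [-0.6, -1.5, 0.5]
finger_gap: 0.0857
```

Call:
arm_command:
  motion:
    - {"x": 0,"y": 0,"z": -20,"rx": 0,"ry": 0,"rz": 0,"hand": -1}
    - {"x": 0,"y": 0,"z": -60,"rx": 0,"ry": 0,"rz": 0,"hand": -1}
    - {"x": 0,"y": 0,"z": -110,"rx": 0,"ry": 0,"rz": 0,"hand": -1}
    - {"x": 0,"y": 0,"z": -150,"rx": 0,"ry": 0,"rz": 0,"hand": -1}
    - {"x": 0,"y": -60,"z": -150,"rx": 0,"ry": 0,"rz": 0,"hand": -1}
    - {"x": 0,"y": -120,"z": -150,"rx": 0,"ry": 0,"rz": 0,"hand": -1}
    - {"x": 0,"y": -180,"z": -150,"rx": 0,"ry": 0,"rz": 0,"hand": -1}
    - {"x": 0,"y": -200,"z": -150,"rx": 0,"ry": 0,"rz": 0,"hand": -1}
    - {"x": 0,"y": -200,"z": -150,"rx": 0,"ry": 0,"rz": 0,"hand": -1}

```text
clock: 27.65
tcp_pos: [0.5534, -0.3547, 0.1428]
orientation: [-0.0, -0.005, 1.0, 0.0]
wrist_force: [-0.6, 0.5, -0.3]
finger_gap: 0.0855
```

```bash
python3 - <<'E'
from h import *
np.set_printoptions(precision=4,suppress=True)
print(get_state()['clock'],get_state()['wrist_force'])
for n in ['top','side']:
    p=shot(n,n+'14.png'); w=cloud(p)
    for q in ['pusher','carrier','bottle','tin','valve','gauge','spanner','coupling']:
        for r in finder.masks_of(p,q)[:1]:
            P=w[r['region']]; P=P[np.isfinite(P[:,0])]
            print(n,q,round(r['score'],2),r['at'],np.median(P,0),np.percentile(P[:,2],97))
    # look into the tunnel mouth
    if n=='side':
        print(proj(p,[[.5485,.149,.01],[.548,.185,.01]]))
E
```

```text
27.65 [-0.6319  0.4953 -0.2546]
top pusher 0.64 [302.7, 224.9] [ 0.5504 -0.1074  0.0082] 0.06799174968099232
top bottle 0.53 [183.4, 282.6] [0.4004 0.1819 0.0832] 0.0874803930811326
top tin 0.73 [138.2, 288.1] [0.3978 0.2979 0.0537] 0.05775161431271478
top valve 0.93 [365.2, 294.8] [ 0.3681 -0.2681  0.0292] 0.06081621917877589
top gauge 0.98 [334.6, 139.2] [ 0.771  -0.1935  0.0293] 0.033217429153356355
top spanner 0.95 [191.4, 140.0] [0.7858 0.1774 0.0069] 0.010684720635485324
top coupling 0.78 [259.5, 133.4] [ 0.7814 -0.0079  0.0482] 0.052690181886885276
side pusher 0.69 [300.4, 214.0] [ 0.5471 -0.1141  0.0075] 0.06583286705649345
side bottle 0.71 [258.1, 313.1] [0.3886 0.2    0.0587] 0.08594995184928732
side tin 0.91 [217.3, 359.2] [0.3872 0.3124 0.0516] 0.056368609138735294
side gauge 0.73 [255.1, 154.2] [ 0.7636 -0.1828  0.0265] 0.03201867889853658
side spanner 0.58 [143.1, 227.8] [0.7844 0.1789 0.0052] 0.00861906549897336
side coupling 0.76 [194.6, 184.2] [0.779  0.0013 0.036 ] 0.050326109140738165
[[221.6618 271.7094]
 [209.4925 281.7312]]
```

View pics/top14.png

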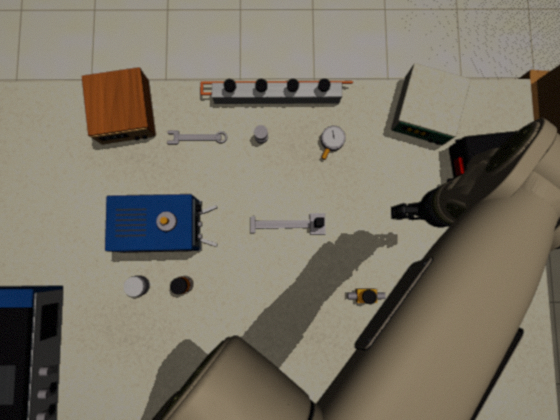

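View pics/side14.png

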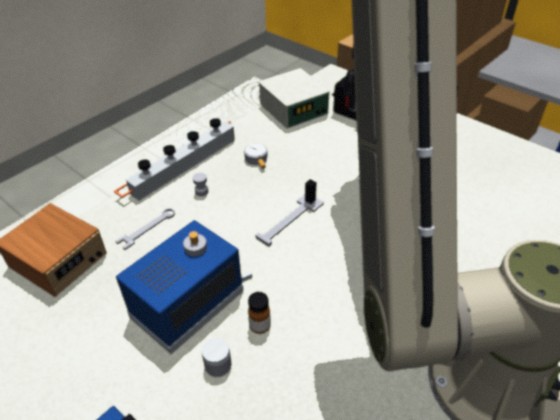

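```bash
python3 -c "
from workcell import hand_in; print(hand_in())"
```

```text
the job is handed in; nothing more can be done
None
```

The carrier is in the tunnel, pushed until it stopped firmly. The pusher is out and lying on its foot, with its head about 130 mm from the mouth. I handed the job in at about 28 s.

**Docking:** Pushing force was 2–3 N while sliding and about 7 N once the docking block started to move. After roughly 8 mm more travel it stopped dead. I raised the force to 22.5 N, the highest reading I saw, and the carrier did not move further. Its rear end is then about 36 mm inside the mouth, within the 33–65 mm given. This comes from force and position readings only, because the carrier is out of the cameras' sight in the tunnel.

**Bench:** In the last top and side pictures the pusher stands upright and level. The bottle, valve, gauge, coupling and tin are within about 2–3 mm of where they were, which is measurement noise. The spanner's centre reads 3–6 mm different along its length, but the pictures show no movement and the arm never went near it.

**Disagreements and failures:**
- **Fingertip height:** The fingertips sat about 38 mm higher than the reported TCP height. Because of this, the first grasp closed on air above the carrier without touching it. I measured the offset with two cameras and allowed for it from then on.
- **Refused moves:** My first two move calls were rejected because some keys were missing; nothing moved.
- **Camera offset:** The wrist and top cameras differed by about 1–2 mm, as the calibration allows.

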